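# Square the top carton and clamp the pile for strapping

## Robot

A 6-joint arm with a two-finger parallel gripper is mounted at the origin on the work surface. World frame = base frame: x ahead of the robot, y to its left, z up, the work surface at z = 0. Lengths are in mm, angles in rad, forces in N, time in s.
With the tool pointing down it reaches from about 325 to 850 mm from the base axis. Payload 4.4 kg.
Tool frame: the origin (TCP) lies midway between the tips of the shut fingers; the grasp point (between the pads) lies 19 mm behind it; z points along the fingers, y is the direction in which the jaws open and shut (so a half turn about z gives the same grasp; the last joint's range is limited). The gripper opens to 94 mm and grips with 3 to 60 N. Pads are 16 mm wide; open, the fingers measure 119 mm over their backs; the gripper's body (75 mm by 177 mm) begins 78 mm behind the grasp point.
Start: joints at [-1.464, 0.207, 1.542, -0, 1.393, -0.15], TCP at [146.586, -556.003, 205.447] pointing down, gripper open.
Joint ranges: [-2.73, 2.73], [-0.86, 2.22], [0.23, 2.46], [-1.11, 4.25], [0.08, 2.63], [-2.82, 2.82]. Speed limits (rad/s): [2.79, 2.79, 3.14, 3.14, 3.14, 3.14].

## Interface

Orientations are given as a 3x3 rotation matrix whose columns are the frame's x, y, z axes.
In Python, from station import robot gives the robot as it stands.
- The arm moves only by the tool arm_command, never from a script. Its argument "moves" is text: rows parted by semicolons, each of 7 numbers parted by spaces: the shift along the tool's x, y, z in mm, then the turn, a rotation vector about the tool's x, y, z in rad, then the gripper's target within -1 to 1 (fully open at 1, half-way at 0, shut at -1). In form: dx dy dz wx wy wz grip; .... A call has 1 to 5 rows; each row is the pose to reach, as a shift and turn from the pose measured when the call began, along the tool's axes at that moment; what a row does not reach only later rows make up. A row lasts 1/8 s, in which the tool goes at most 62.5 mm and 10.7 degrees, less where a joint would pass 70% of its speed; a pose out of reach is approached as far as the arm can. A call with a gripper value outside its range is refused whole. The fingers move at their own pace and stop on an object; "newtons" is the grip in N (left out, the last holds). Time passes only in rows, so rows that repeat a pose let the fingers close. It gives the time, the measured TCP pose, the force and the opening at its end, in the units of the state.
- robot.get_obs(): the state, without advancing time (a new reading comes with each control period).
- robot.capture(name): name is "scene" or "side" or "wrist"; returns a dict with "pixels" (420x560x3 uint8, red, green, blue), "intrinsics" (3x3 intrinsics, pixels), "k1" (the pictures are not rectified: a ray, as slopes to the right and down, at radius r is drawn at 1 + k1 r^2 times it, then the intrinsics apply), "R" (3x3) and "t" (3): a world point X has camera coordinates R X + t; the wrist camera has in their place "hand_eye" (4x4, takes a point from camera to tool coordinates, whose origin is the TCP and whose axes are the flange's). Camera axes: x right, y down, z forward; pixel columns grow to the right and rows downward; lengths in mm; the calibration is good to about 2 mm. A picture is of the moment at which its call begins: read the wrist's pose just before it. There is no depth.
- robot.sign_off(): hands the job in, once; it reports no verdict.
The state is a dict: "clock": time; "joint_positions": joint angles; "qd": joint speeds; "joint_torque": joint torques, N m; "ee_pos": TCP position; "orientation": TCP orientation; "ft_force": force on the tool from outside, world axes, zero at the start; "ft_torque": the same for the moment, N m; "finger_gap": opening from 0.0 (shut) to 1.0 (fully open).
Only numpy, scipy, OpenCV 4.12 (cv2) and the standard library are available. Lean on these libraries where they do the work, as an engineer would, in place of code of your own. Each camera call takes 0.05 s, during which the arm holds its last target.

## Task

Get this pile of cartons ready for strapping. Push the jutting top carton home until it sits flush against both fences of the stand, and only then push the hold-down down by its press disc until the pile has stopped sinking and stays firmly held, the foot's spring about half squeezed (the ring on its stem at the sleeve), without forcing the foot against its end stop. Then let go and leave everything else where it is.

Things in the scene. Friction and masses are not known exactly. Their poses are not given: they have to be found in the camera images.
- stand: Fixed strapping stand for cartons. Origin: underside of its plywood base board (15 mm thick; x -120 to 160 mm, y -125 to 125 mm), on the table. Its x axis points from its open front to its back, y to its left, z up. Two upright aluminium fences along its back and left, a column behind; front and right are open.
- fence_corner (a point): Inner corner of the two fences at their top edge, 145 mm above the table; at x = 77, y = 97 mm of the stand, same axes. Back fence: two plates 8 mm thick, inner faces at stand x = 77 mm, spanning stand y -80 to -35 and 35 to 105 mm. Left fence: one plate, inner face at stand y = 97 mm, spanning stand x -58 to 77 mm.
- column_top (a point): Top of the aluminium column (24 x 30 mm) behind the back fence, 315 mm above the table, at x = 130 mm, y = 0 of the stand. The hold-down slides on it.
- pile_axis (a point): Foot of the pile, on the base board at x = y = 0 of the stand. The pile: fixed trays under a deep cardboard lid, 150 (x) x 190 (y) mm, that can only move straight down. Lid top at the start 58 to 118 mm above the table. Under an extra load of about 2 to 4.5 N it sinks by an unknown 8 to 28 mm (friction, no spring back); only then is the pile solid.
- carton: Closed brown carton, paper tape across its top, loose on the pile's lid: 150 (its x) x 190 (its y) x 45 mm high, 0.28 to 0.46 kg. Origin: centre of its underside; axes nearly along the stand's. At the start it juts out 20 to 45 mm to the front and to the right, turned up to 0.13 rad. Flush against both fences its origin is at x = y = 2 mm of the stand.
- hold_down: Grey arm on the column, staying by friction where left. Origin: centre of the top face of its round black press disc (48 mm across), at x = 20 mm, y = 0 of the stand; disc 325 to 350 mm above the table at the start, 190 mm at its lowest. Pushing it down takes about 6 N (friction 9 N less its weight 3 N) plus what its foot bears on the pile. Let go, it holds up to 12 N of foot force.
- sleeve_end (a point): Lower end of the dark sleeve under the arm, 75 mm below the disc's top. From it a foot plate, 70 (x) x 90 (y) mm, hangs on a sprung steel stem, underside 50 mm below this point when free; travel 24 mm, 0.8 N per mm from about 1 N. A black ring on the stem, 12 mm below the sleeve when free, meets it at half squeeze (about 10 N; 20 N at the end stop).
- tape: Roll of clear tape lying flat, 104 mm across, 48 mm high, left of the stand; a bystander. Origin: centre of its underside.
- tensioner: Steel strapping tool lying flat, 150 mm long, up to about 45 mm high, right of the stand; a bystander. Origin: centre of its underside.
- tin: Low round steel tin, 72 mm across, 35 mm high, in front of the stand to the left; a bystander. Origin: centre of its underside.
- small_carton: Small brown carton 120 x 90 x 50 mm; a bystander. Origin: centre of its underside.
- flat_carton: Flat brown carton 160 x 110 x 35 mm; a bystander. Origin: centre of its underside.
- mug: White mug, 80 mm across, 90 mm high; a bystander. Origin: centre of its underside.
There are look-alikes about, which are no part of the job. Leave any pink look-alike of the carton alone.

How it is judged:
By the outcome, as a careful person would: the job done as asked, in the order asked, and still so for the second after the job is handed in, with the robot touching nothing.
It also fails if it takes over 64 s, if anything falls off the work surface, if the arm or the gripper's body presses on something with over 40 N, if the wrist force passes 120 N, or if a joint passes its speed limit or range.

## Working session

There is one attempt and no reset: what is moved stays moved. The work goes in short steps, Python scripts to look and compute and a tool call to move; the robot and the scene stay as the last step left them, time stands still between calls to the robot, and variables do not carry over. Pictures are saved under pics/ and viewed, and the job is handed in when it is done.

Besides the shell and the picture viewer there is one more tool, called as a command line: name --argument value ..., lists and objects as JSON in quotes. arm_command: Moves the arm, as the interface text tells. Its arguments: {"type":"object","properties":{"moves":{"type":"string"},"newtons":{"type":"number"}},"required":["moves"]}

```bash
ls; mkdir -p pics; python3 - <<'E'
from station import robot
import cv2,numpy as np
o=robot.get_obs()
for k in o: print(k,np.round(o[k],3).tolist())
for n in ["scene","side","wrist"]:
    c=robot.capture(n); cv2.imwrite(f"pics/{n}0.png",c["pixels"][:,:,::-1])
    np.savez(f"pics/{n}0.npz",**c)
    print(n,{k:np.round(v,4).tolist() for k,v in c.items() if k!="pixels"})
E
```

```text
pics
clock 0.0
joint_positions [-1.464, 0.207, 1.543, -0.0, 1.393, -0.15]
qd [-0.001, 0.0, -0.002, 0.001, 0.0, 0.0]
joint_torque [0.0, -37.088, -28.141, 0.07, 0.036, -0.0]
ee_pos [146.487, -555.198, 204.302]
orientation [[0.967, 0.255, -0.0], [0.255, -0.967, 0.002], [0.0, -0.002, -1.0]]
ft_force [0.475, 0.48, -0.236]
ft_torque [-0.038, 0.018, 0.033]
finger_gap 1.0
scene {'intrinsics': [[447.433, 0.0, 276.1324], [0.0, 447.433, 211.9078], [0.0, 0.0, 1.0]], 'k1': -0.1425, 'R': [[-0.6437, 0.7652, 0.0117], [0.6324, 0.5406, -0.5548], [-0.4309, -0.3497, -0.8319]], 't': [353.7833, -193.6342, 1580.5219]}
side {'intrinsics': [[391.2865, 0.0, 280.6219], [0.0, 391.2865, 210.2731], [0.0, 0.0, 1.0]], 'k1': -0.0149, 'R': [[-0.91, -0.4144, 0.0143], [-0.2626, 0.5493, -0.7933], [0.3209, -0.7257, -0.6087]], 't': [441.3979, 330.2086, 1021.5609]}
wrist {'intrinsics': [[311.0275, 0.0, 279.4109], [0.0, 311.0275, 206.1865], [0.0, 0.0, 1.0]], 'k1': -0.0718, 'hand_eye': [[0.0012, -0.9628, -0.2701, 78.7045], [1.0, 0.0013, -0.0003, -0.0094], [0.0006, -0.2701, 0.9628, -179.1421], [0.0, 0.0, 0.0, 1.0]]}
```

View pics/scene0.png

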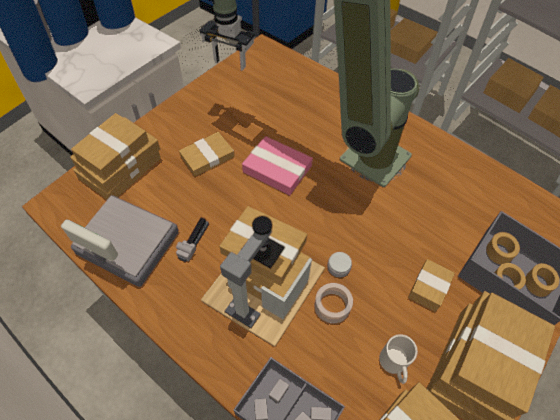

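View pics/side0.png

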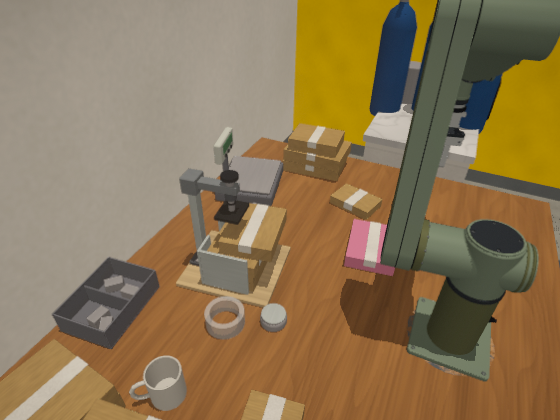

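View pics/wrist0.png

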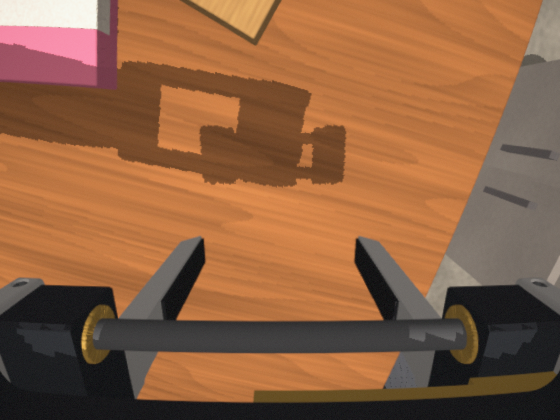

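```bash
cat > h.py <<'E'
import numpy as np,cv2
def load(f): return dict(np.load(f))
def cam(c,ee=None,R=None):
    K=c["intrinsics"];k=float(c["k1"])
    if "R" in c: Rw=c["R"];t=c["t"]
    else:
        H=c["hand_eye"]; T=np.eye(4);T[:3,:3]=R;T[:3,3]=ee; M=np.linalg.inv(T@H); Rw=M[:3,:3];t=M[:3,3]
    return K,k,Rw,np.asarray(t).reshape(3)
def proj(cm,X):
    K,k,R,t=cm; X=np.atleast_2d(X)@R.T+t; s=X[:,:2]/X[:,2:]; s=s*(1+k*(s**2).sum(1,keepdims=True))
    return s@K[:2,:2].T+K[:2,2]
def ray(cm,uv):
    K,k,R,t=cm; s0=cv2.undistortPoints(np.array([[uv]],float),K,np.array([k,0,0,0.]))[0,0]
    d=R.T@np.array([s0[0],s0[1],1]); return -R.T@t,d/np.linalg.norm(d)
def onz(cm,uv,z):
    o,d=ray(cm,uv); return o+d*(z-o[2])/d[2]
def tri(rays):
    A=0;b=0
    for o,d in rays:
        P=np.eye(3)-np.outer(d,d);A=A+P;b=b+P@o
    return np.linalg.solve(A,b)
E
python3 - <<'E'
import cv2
a=cv2.imread('pics/scene0.png')[195:345,190:340]; cv2.imwrite('pics/sc.png',cv2.resize(a,(600,600),interpolation=cv2.INTER_CUBIC))
a=cv2.imread('pics/side0.png')[160:310,165:315]; cv2.imwrite('pics/sd.png',cv2.resize(a,(600,600),interpolation=cv2.INTER_CUBIC))
E
```

```text
(no output)
```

View pics/sc.png

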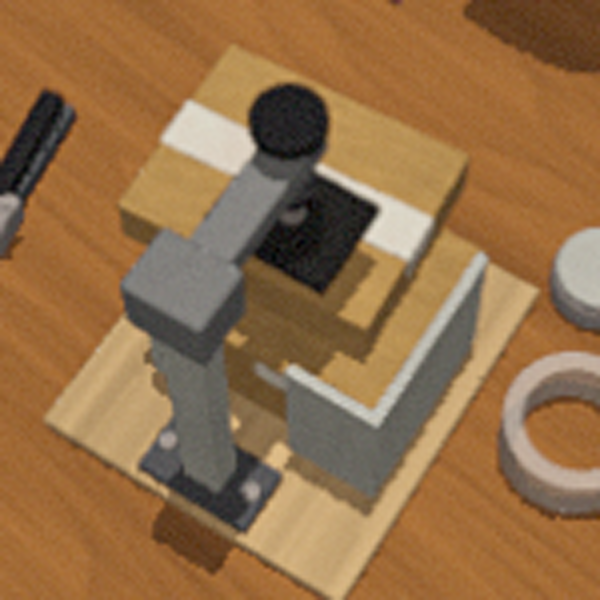

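View pics/sd.png

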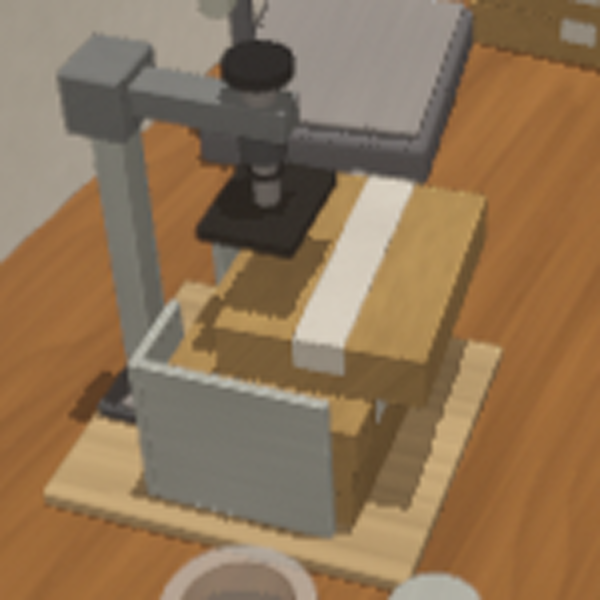

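```bash
cat > m.py <<'E'
from h import *
S=cam(load('pics/scene0.npz'));D=cam(load('pics/side0.npz'))
s=lambda u,v:((u+.5)/4-.5+190,(v+.5)/4-.5+195)
d=lambda u,v:((u+.5)/4-.5+165,(v+.5)/4-.5+160)
def T(a,b):
    r=[ray(S,s(*a)),ray(D,d(*b))];X=tri(r);return X,proj(S,X)[0]-s(*a)
print("board scene BR,BL,FL",[onz(S,s(*p),15).round(1) for p in [(45,420),(338,597),(537,292)]])
print("board side BL FL FR",[onz(D,d(*p),15).round(1) for p in [(45,490),(405,582),(500,348)]])
for n,a,b in [("fence corner outer",(378,422),(133,366)),("fence LF",(483,255),(330,403)),("carton FL",(467,163),(428,365)),("FR",(235,45),(485,195)),("BL",(365,330),(215,330)),
  ("disc",(289,116),(258,64))]:
    print(n,[x.round(1) for x in T(a,b)])
E
python3 m.py
```

```text
board scene BR,BL,FL [array([784. , -82.5,  15. ]), array([746.5, 158.4,  15. ]), array([475.7, 122.4,  15. ])]
board side BL FL FR [array([748. , 158.9,  15. ]), array([474.2, 122.4,  15. ]), array([ 509. , -122.2,   15. ])]
fence corner outer [array([674.3, 129.2, 143.2]), array([0., 0.])]
fence LF [array([536.9, 106.1, 144.9]), array([-0.1, -0.4])]
carton FL [array([490.8,  55.4, 153.2]), array([-0.2, -0.9])]
FR [array([ 527.1, -123.9,  162.7]), array([-0. , -0.2])]
BL [array([635.2,  85.6, 155.8]), array([0. , 0.1])]
disc [array([627.4,  17.8, 333.8]), array([0.1, 0.3])]
```

```bash
cat >> m.py <<'E'
from scipy.optimize import least_squares
# stand fit
def fit(obs,p0,fz):
    def r(p):
        c,s_=np.cos(p[2]),np.sin(p[2]); e=[]
        for cm,uv,(x,y) in obs:
            X=[p[0]+c*x-s_*y,p[1]+s_*x+c*y,fz if fz else p[3]]
            e+=list(proj(cm,X)[0]-uv)
        return np.array(e)
    o=least_squares(r,p0,loss='soft_l1'); print(o.x.round(3),"res",r(o.x).round(1)); return o.x
st=fit([(S,s(45,420),(160,-125)),(S,s(338,597),(160,125)),(S,s(537,292),(-120,125)),(D,d(45,490),(160,125)),(D,d(405,582),(-120,125)),(D,d(500,348),(-120,-125))],[610,20,.14],15)
c=fit([(S,s(467,163),(-75,95)),(S,s(235,45),(-75,-95)),(S,s(120,208),(75,-95)),(S,s(365,330),(75,95)),
 (D,d(428,365),(-75,95)),(D,d(485,195),(-75,-95)),(D,d(215,330),(75,95))],[570,0,.1,155],None)
R=np.array([[np.cos(st[2]),-np.sin(st[2])],[np.sin(st[2]),np.cos(st[2])]])
print("carton in stand",(R.T@(c[:2]-st[:2])).round(1),c[2]-st[2],"z top",c[3])
print("disc in stand",R.T@(T((289,116),(258,64))[0][:2]-st[:2]))
E
python3 m.py|tail -5
```

```text
disc [array([627.4,  17.8, 333.8]), array([0.1, 0.3])]
[6.09196e+02 1.53090e+01 1.40000e-01] res [-1.2 -0.5  0.   1.7  0.5 -0.7 -1.1  0.4  0.4  0.1  0.7 -0.5]
[ 5.81388e+02 -2.07940e+01  2.02000e-01  1.56873e+02] res [ 0.8 -1.7 -1.2  0.  -0.9 -0.3  0.4  0.4 -0.4  0.3  0.5  0.8 -0.5 -0. ]
carton in stand [-32.6 -31.9] 0.06174945569829418 z top 156.87318279219974
disc in stand [18.33570883 -0.12352871]
```

```bash
cat > go.py <<'E'
# usage: go.py sx sy z yaw_stand : delta in tool axes to stand-frame target
import sys
from h import *
from station import robot
ST=np.array([609.2,15.3,.140])
def w(x,y):
    c,s=np.cos(ST[2]),np.sin(ST[2]);return np.array([ST[0]+c*x-s*y,ST[1]+s*x+c*y])
def state():
    o=robot.get_obs();R=np.array(o["orientation"]);p=np.array(o["ee_pos"])
    c,s=np.cos(ST[2]),np.sin(ST[2]);q=np.array([[c,s],[-s,c]])@(p[:2]-ST[:2]);f=np.array(o["ft_force"])
    fs=np.array([[c,s],[-s,c]])@f[:2]
    print("t",round(o["clock"],2),"stand xyz",q.round(1),p[2].round(1),"yaw",round(np.arctan2(R[1,0],R[0,0]),3),"F stand",fs.round(1),f[2].round(1),"q",np.round(o["joint_positions"],2),"gap",o["finger_gap"])
    return R,p
if __name__=="__main__":
    R,p=state()
    from scipy.spatial.transform import Rotation as Ro
    a=list(map(float,sys.argv[1:]))
    for i in range(0,len(a),4):
        x,y,z,yaw=a[i:i+4]; t=np.r_[w(x,y),z]
        yw=yaw+ST[2];Rt=np.array([[np.cos(yw),np.sin(yw),0],[np.sin(yw),-np.cos(yw),0],[0,0,-1]])
        print((R.T@(t-p)).round(1),Ro.from_matrix(R.T@Rt).as_rotvec().round(3))
E
python3 go.py -10 -175 200 -1.44
```

```text
t 0.15 stand xyz [-537.8 -500.5] 204.5 yaw 0.258 F stand [-0.6 -0.5] 0.7 q [-1.46  0.21  1.54 -0.    1.39 -0.15] gap 0.9996965756100948
[ 562.4 -261.3    5.1] [-2.000e-03  1.000e-03  1.558e+00]
```

```bash
python3 - <<'E'
import cv2
a=cv2.imread('pics/scene0.png')[125:275,180:330]; cv2.imwrite('pics/sc2.png',cv2.resize(a,(600,600),interpolation=cv2.INTER_CUBIC))
E
```

```text
(no output)
```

View pics/sc2.png

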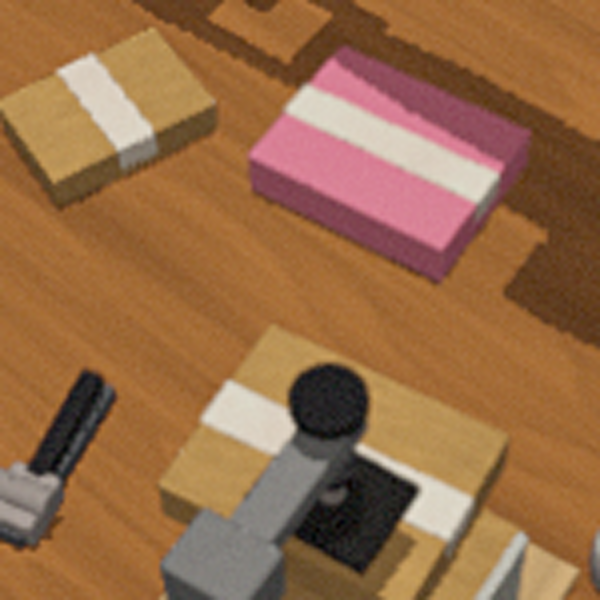

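Candidates for the carton, in scene pixels: the brown taped one on the stand at (262,238), the pink one at (278,165), and a loose brown one at (207,153). The one on the stand is right: it is the only one lying on the lid and jutting out. The crop confirms it.

Now I go to the right side with the fingers shut.

arm_command --moves "562 -261 5 0 0 1.56 -1; 562 -261 5 0 0 1.56 -1; 562 -261 5 0 0 1.56 -1; 562 -261 5 0 0 1.56 -1; 562 -261 5 0 0 1.56 -1" --newtons 30

```text
clock: 0.78
ee_pos: [370.4, -370.8, 202.8]
orientation: [[0.818, -0.576, -0.001], [-0.576, -0.818, 0.001], [-0.001, -0.001, -1.0]]
ft_force: [1.0, -0.3, 0.3]
finger_gap: 0.502
```

```bash
python3 go.py -10 -175 200 -1.44
```

```text
t 0.78 stand xyz [-290.3 -349. ] 202.8 yaw -0.614 F stand [ 1.  -0.4] 0.3 q [-0.95  0.1   1.67  0.    1.37  1.23] gap 0.5015381476063893
[  85.4 -318.7    2.9] [-0.     0.001  0.686]
```

arm_command --moves "85 -319 3 0 0 0.68 -1; 85 -319 3 0 0 0.68 -1; 85 -319 3 0 0 0.68 -1; 85 -319 3 0 0 0.68 -1; 85 -319 3 0 0 0.68 -1"

```text
clock: 1.4
ee_pos: [595.0, -182.7, 199.9]
orientation: [[0.272, -0.962, -0.001], [-0.962, -0.272, 0.001], [-0.001, 0.001, -1.0]]
ft_force: [-0.2, 0.3, -0.2]
finger_gap: 0.01
```

```bash
python3 go.py -10 -175 130 -1.44 -10 -160 130 -1.44
```

```text
t 1.4 stand xyz [ -41.6 -194. ] 199.9 yaw -1.295 F stand [-0.1  0.3] -0.2 q [-0.44  0.31  1.42  0.    1.41  2.43] gap 0.009610602501452016
[-14.5 -34.   69.9] [0.001 0.001 0.005]
[-29.4 -36.   69.9] [0.001 0.001 0.005]
```

```bash
python3 go.py -30 -175 130 -1.44 -30 -150 130 -1.44 -30 -110 130 -1.44
```

```text
t 1.4 stand xyz [ -41.6 -194. ] 199.9 yaw -1.295 F stand [-0.1  0.3] -0.2 q [-0.44  0.31  1.42  0.    1.41  2.43] gap 0.009610602501452016
[-17.2 -14.2  69.9] [0.001 0.001 0.005]
[-42.  -17.5  70. ] [0.001 0.001 0.005]
[-81.6 -23.   70. ] [0.001 0.001 0.005]
```

arm_command --moves "-17 -14 50 0 0 0 -1; -17 -14 70 0 0 0 -1; -30 -16 70 0 0 0 -1; -42 -17.5 70 0 0 0 -1; -50 -18.5 70 0 0 0 -1"

```text
clock: 2.02
ee_pos: [599.9, -129.7, 132.2]
orientation: [[0.272, -0.962, 0.002], [-0.962, -0.272, -0.0], [0.001, -0.002, -1.0]]
ft_force: [-0.6, -0.4, 0.8]
finger_gap: 0.009
```

```bash
python3 go.py -30 -110 130 -1.44; python3 - <<'E'
from station import robot
import cv2,numpy as np
for n in ["side","scene"]:
    c=robot.capture(n); np.savez(f"pics/{n}1.npz",**c)
    p=c["pixels"][:,:,::-1]
    p=p[130:330,150:350] if n=="side" else p[180:360,180:360]
    cv2.imwrite(f"pics/{n}1.png",cv2.resize(p,(600,600)))
E
```

```text
t 2.02 stand xyz [ -29.5 -142.3] 132.2 yaw -1.296 F stand [-0.7 -0.3] 0.8 q [-0.35  0.35  1.52  0.    1.27  2.51] gap 0.008571083957901486
[-32.1  -3.8   2.2] [-0.002 -0.001  0.004]
```

View pics/scene1.png

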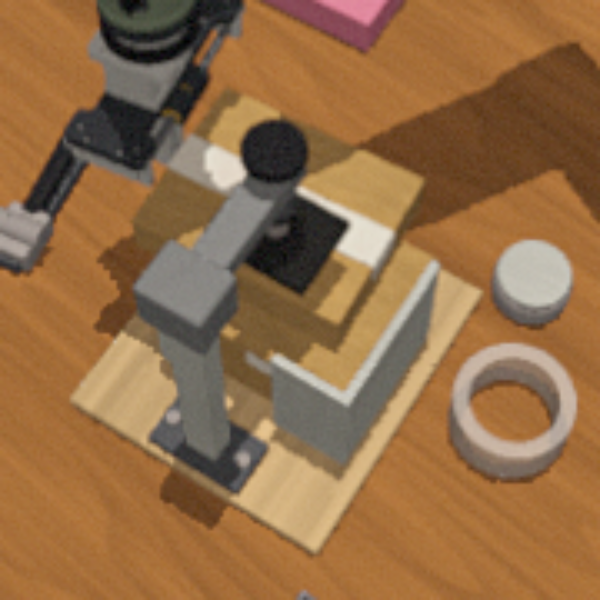

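View pics/side1.png

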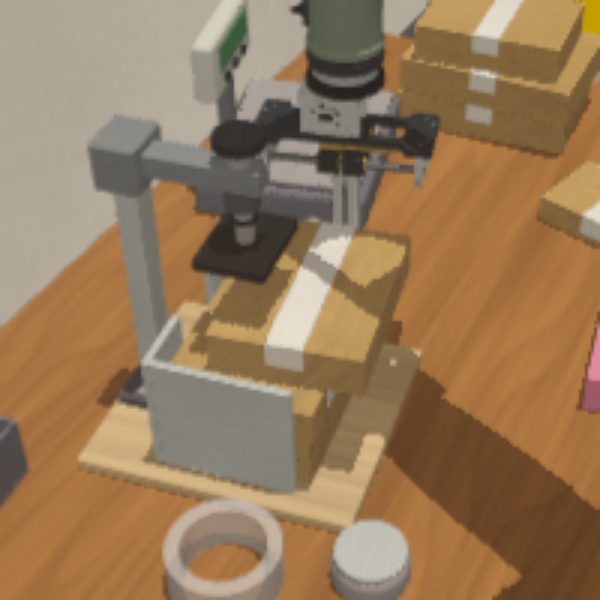

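The gripper is beside the right face (scene crop around (190,155)). The body is clear of the hold-down, so I push left in steps.

arm_command --moves "-6 -1 2 0 0 0 -1; -12 -1.5 2 0 0 0 -1; -18 -2 2 0 0 0 -1; -24 -3 2 0 0 0 -1; -30 -4 2 0 0 0 -1"

```text
clock: 2.75
ee_pos: [595.4, -99.0, 129.8]
orientation: [[0.273, -0.962, 0.002], [-0.962, -0.273, -0.0], [0.0, -0.002, -1.0]]
ft_force: [-0.3, -2.9, 1.1]
finger_gap: 0.006
```

```bash
python3 go.py -30 -100 130 -1.44
```

```text
t 2.75 stand xyz [ -29.6 -111.2] 129.8 yaw -1.295 F stand [-0.7 -2.9] 1.1 q [-0.31  0.33  1.54  0.    1.26  2.56] gap 0.005789135135170534
[-11.2  -1.2  -0.2] [-0.002 -0.     0.005]
```

arm_command --moves "-3 -0.3 0 0 0 0 -1; -6 -0.6 0 0 0 0 -1; -8 -0.8 0 0 0 0 -1"

```text
clock: 3.12
ee_pos: [593.8, -93.8, 129.9]
orientation: [[0.273, -0.962, 0.001], [-0.962, -0.273, -0.006], [0.006, 0.0, -1.0]]
ft_force: [-0.5, -11.2, 0.6]
finger_gap: 0.007
```

```bash
python3 go.py -30 -100 130 -1.44
```

```text
t 3.12 stand xyz [ -30.5 -105.9] 129.9 yaw -1.294 F stand [ -2.1 -11. ] 0.6 q [-0.3   0.33  1.55 -0.01  1.26  2.57] gap 0.0071499507080007765
[-5.7 -1.3 -0.2] [ 0.    -0.006  0.006]
```

```bash
cat > snap.py <<'E'
import sys
from station import robot
import cv2,numpy as np
k=sys.argv[1]
for n in ["side","scene"]:
    c=robot.capture(n); np.savez(f"pics/{n}{k}.npz",**c)
    p=c["pixels"][:,:,::-1]
    p=p[160:310,165:315] if n=="side" else p[195:345,190:340]
    cv2.imwrite(f"pics/{n}{k}.png",cv2.resize(p,(600,600),interpolation=cv2.INTER_CUBIC))
a=cv2.imread(f"pics/scene{k}.png");b=cv2.imread(f"pics/side{k}.png")
E
python3 snap.py 2
```

```text
(no output)
```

View pics/scene2.png

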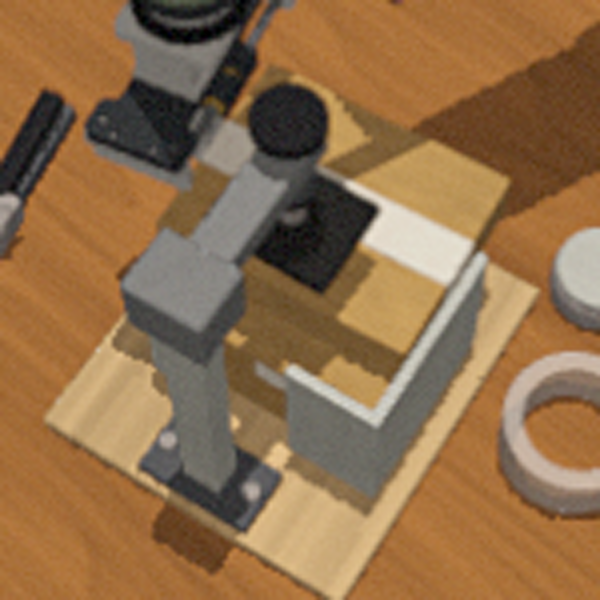

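View pics/side2.png

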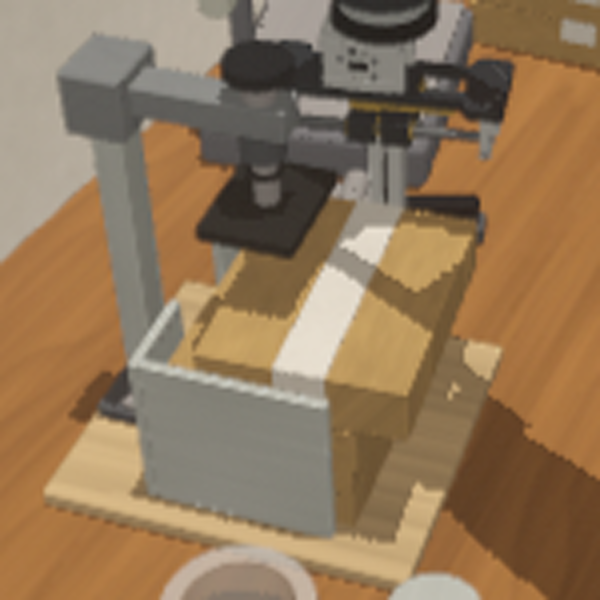

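arm_command --moves "25 3 0 0 0 0 -1; 55 7 -10 0 0 0 -1; 70 9 -60 0 0 -0.18 -1; 70 20 -90 0 0 -0.36 -1; 70 60 -90 0 0 -0.54 -1"

```text
clock: 3.85
ee_pos: [557.2, -177.1, 223.2]
orientation: [[0.733, -0.68, 0.007], [-0.68, -0.733, -0.006], [0.009, -0.0, -1.0]]
ft_force: [-0.4, -0.6, -0.5]
finger_gap: 0.008
```

```bash
python3 go.py -180 -120 210 1.4 -180 -20 210 3.14
```

```text
t 3.85 stand xyz [ -78.3 -183.2] 223.2 yaw -0.747 F stand [-0.5 -0.5] -0.5 q [-0.45  0.21  1.5  -0.    1.42  1.86] gap 0.007894151187417292
[-113.3   38.9   12.2] [ 0.011 -0.005 -2.287]
[-190.9  -24.2   11.5] [-0.011 -0.005  2.256]
```

arm_command --moves "-50 17 5 0 0 -2.28 -1; -100 34 10 0 0 -2.28 -1; -113 39 12 0 0 -2.28 -1; -113 39 12 0 0 -2.28 -1; -113 39 12 0 0 -2.28 -1"

```text
clock: 4.47
ee_pos: [447.0, -127.5, 209.4]
orientation: [[0.982, 0.188, 0.002], [0.188, -0.982, -0.005], [0.001, 0.005, -1.0]]
ft_force: [1.2, 0.0, -0.6]
finger_gap: 0.006
```

```bash
python3 go.py -180 -20 210 2.9
```

```text
t 4.47 stand xyz [-180.5 -118.8] 209.4 yaw 0.189 F stand [ 1.2 -0.1] -0.6 q [-0.46 -0.04  1.8  -0.    1.38  0.92] gap 0.005853458826833614
[  5.4 -98.6  -1.1] [ 0.003  0.007 -2.851]
```

arm_command --moves "5 -50 -1 0 0 -2.85 -1; 5 -99 -1 0 0 -2.85 -1; 5 -99 -1 0 0 -2.85 -1; 5 -99 -1 0 0 -2.85 -1; 5 -99 -1 0 0 -2.85 -1"

```text
clock: 5.1
ee_pos: [432.5, -27.9, 209.2]
orientation: [[0.429, 0.903, 0.002], [0.903, -0.429, -0.004], [-0.003, 0.004, -1.0]]
ft_force: [-0.3, 0.1, -0.0]
finger_gap: 0.001
```

```bash
python3 go.py -160 0 200 3.14
```

```text
t 5.1 stand xyz [-181.   -18.1] 209.2 yaw 1.127 F stand [-0.3  0.1] -0.0 q [-0.26 -0.11  1.87 -0.    1.38  0.18] gap 0.0006560795084477306
[26.7  7.6  9.1] [-1.000e-03  6.000e-03 -2.153e+00]
```

arm_command --moves "27 8 9 0 0 -2.15 -1; 27 8 9 0 0 -2.15 -1; 27 8 9 0 0 -2.15 -1; 27 8 9 0 0 -2.15 -1; 27 8 9 0 0 -2.15 -1"

```text
clock: 5.72
ee_pos: [450.3, -5.8, 199.2]
orientation: [[-0.474, 0.881, 0.001], [0.881, 0.474, -0.003], [-0.003, 0.0, -1.0]]
ft_force: [-0.6, -1.0, 0.8]
finger_gap: 0.005
```

arm_command --moves "0 0 0 0 0 -1.2 -1; 0 0 0 0 0 -1.2 -1; 0 0 0 0 0 -1.2 -1; 0 0 0 0 0 -1.2 -1; 0 0 0 0 0 -1.2 -1"

```text
clock: 6.35
ee_pos: [449.4, -4.7, 198.4]
orientation: [[-0.99, 0.139, -0.0], [0.139, 0.99, -0.001], [-0.0, -0.001, -1.0]]
ft_force: [-0.3, 0.2, 0.4]
finger_gap: 0.002
```

```bash
python3 go.py -150 0 130 3.14; python3 snap.py 3
```

```text
t 6.35 stand xyz [-161.     2.5] 198.4 yaw 3.002 F stand [-0.3  0.3] 0.4 q [-0.2  -0.06  1.84 -0.    1.36 -1.63] gap 0.0016029775455623702
[-11.3   0.7  68.4] [-0.001 -0.    -0.278]
```

View pics/scene3.png

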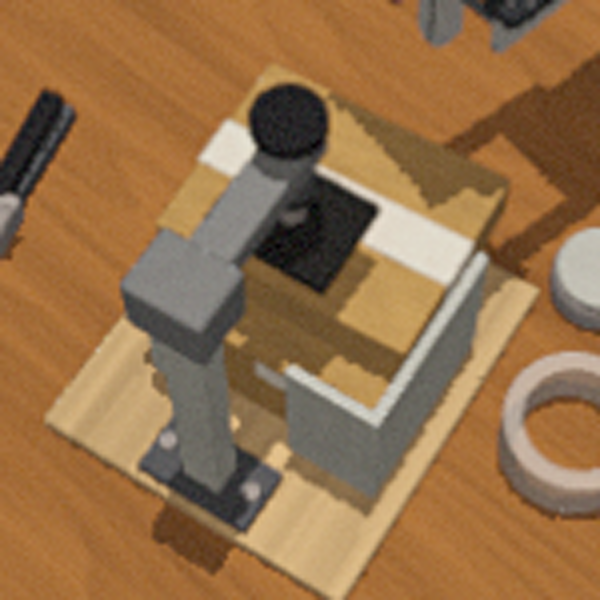

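View pics/side3.png

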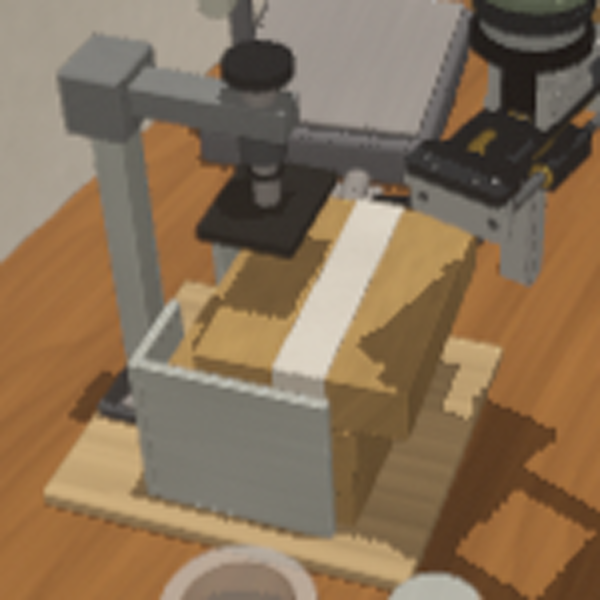

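arm_command --moves "-5 1 40 0 0 -0.14 -1; -11 1 66 0 0 -0.28 -1; -11 1 68 0 0 -0.28 -1; -25 2 68 0 0 -0.28 -1"

```text
clock: 6.95
ee_pos: [474.6, -6.3, 130.9]
orientation: [[-0.992, -0.13, 0.0], [-0.13, 0.992, -0.001], [0.0, -0.001, -1.0]]
ft_force: [-0.8, -0.4, 0.6]
finger_gap: 0.006
```

```bash
python3 go.py -95 2 130 3.14
```

```text
t 6.95 stand xyz [-136.3   -2.6] 130.9 yaw -3.011 F stand [-0.9 -0.3] 0.6 q [-0.2   0.07  1.86 -0.    1.21 -1.9 ] gap 0.006401987105480534
[-41.3   5.    0.9] [-0.001 -0.    -0.008]
```

arm_command --moves "-10 1 0.5 0 0 0 -1; -19 2 0.5 0 0 0 -1; -27 3 0.5 0 0 0 -1; -34 4 0.5 0 0 0 -1; -40 5 0.5 0 0 0 -1"

```text
clock: 7.58
ee_pos: [513.7, 4.0, 130.4]
orientation: [[-0.992, -0.13, -0.001], [-0.13, 0.992, -0.001], [0.001, -0.001, -1.0]]
ft_force: [-2.8, -0.3, 1.8]
finger_gap: 0.003
```

```bash
python3 go.py -82 2 130 3.14
```

```text
t 7.58 stand xyz [-96.1   2.1] 130.4 yaw -3.011 F stand [-2.8  0.1] 1.8 q [-0.16  0.15  1.77 -0.    1.22 -1.86] gap 0.003065224983894066
[-14.1   0.    0.4] [-0.001 -0.001 -0.008]
```

arm_command --moves "-4 0 0 0 0 0 -1; -8 0 0 0 0 0 -1; -11 0 0 0 0 0 -1; -12.5 0 0 0 0 0 -1"

```text
clock: 8.07
ee_pos: [526.1, 5.6, 130.3]
orientation: [[-0.992, -0.13, -0.001], [-0.13, 0.992, -0.001], [0.001, -0.001, -1.0]]
ft_force: [-4.5, -1.0, 3.7]
finger_gap: 0.004
```

```bash
python3 go.py -82 2 130 3.14
```

```text
t 8.07 stand xyz [-83.6   2. ] 130.3 yaw -3.011 F stand [-4.6 -0.4] 3.7 q [-0.15  0.18  1.74 -0.    1.22 -1.85] gap 0.003636950946565806
[-1.6  0.   0.3] [-0.001 -0.001 -0.008]
```

arm_command --moves "-1.5 0 0 0 0 0 -1; -3 0 0 0 0 0 -1"

```text
clock: 8.32
ee_pos: [526.6, 5.0, 130.0]
orientation: [[-0.991, -0.13, -0.007], [-0.13, 0.991, -0.003], [0.007, -0.002, -1.0]]
ft_force: [-10.0, -3.8, 5.8]
finger_gap: 0.006
```

```bash
python3 go.py -82 2 130 3.14;python3 snap.py 4
```

```text
t 8.32 stand xyz [-83.2   1.4] 130.0 yaw -3.011 F stand [-10.4  -2.4] 5.8 q [-0.15  0.19  1.73 -0.    1.23 -1.85] gap 0.005602543039756796
[-1.2  0.7 -0. ] [-0.002 -0.007 -0.008]
```

View pics/scene4.png

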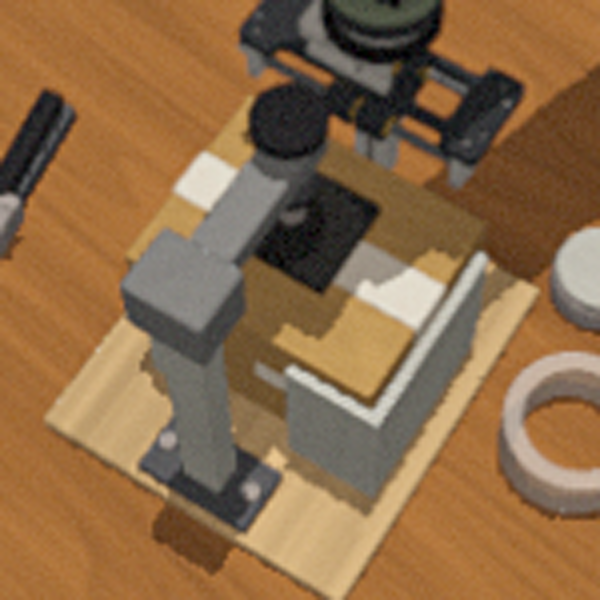

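View pics/side4.png

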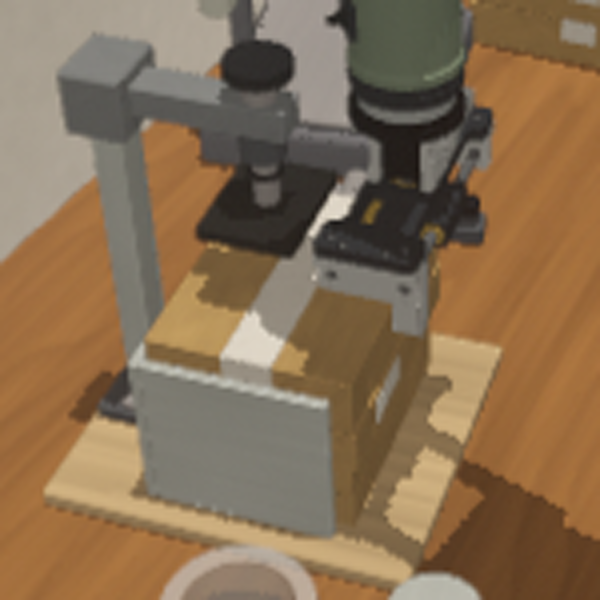

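arm_command --moves "20 0 0 0 0 0 -1; 60 0 -20 0 0 0 -1; 90 0 -60 0 0 0 -1; 110 0 -100 0 0 0 -1; 110 0 -100 0 0 0 -1"

```text
clock: 9.05
ee_pos: [420.8, -9.7, 234.7]
orientation: [[-0.992, -0.13, 0.004], [-0.13, 0.992, -0.005], [-0.003, -0.005, -1.0]]
ft_force: [-0.2, -0.8, 0.3]
finger_gap: 0.008
```

```bash
python3 go.py -82 2 130 3.14;python3 snap.py 5
```

```text
t 9.05 stand xyz [-190.     1.5] 234.7 yaw -3.012 F stand [-0.3 -0.8] 0.3 q [-0.23 -0.16  1.86 -0.    1.44 -1.93] gap 0.007758340277683416
[-107.7    2.1  105. ] [-0.005  0.003 -0.008]
```

View pics/scene5.png

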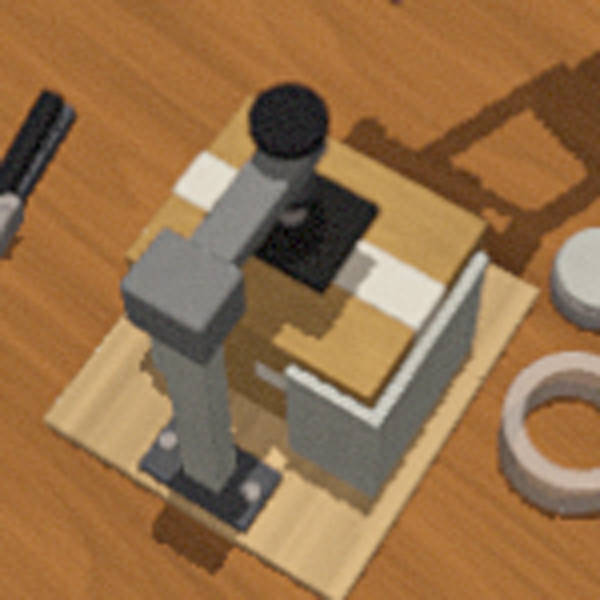

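View pics/side5.png

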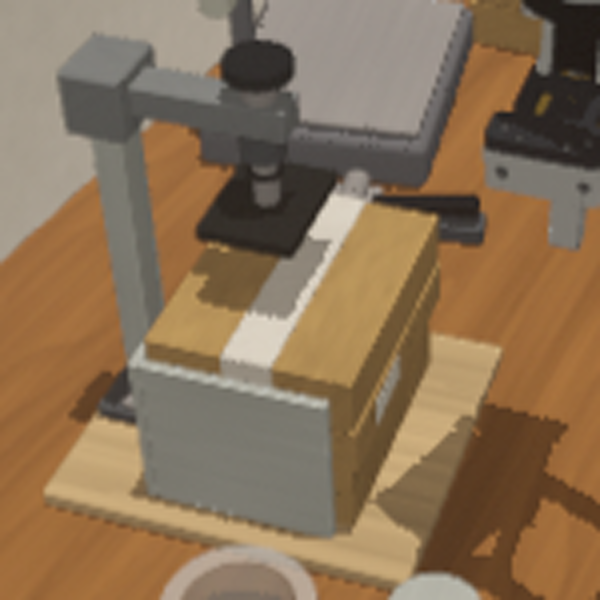

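```bash
cat > m2.py <<'E'
exec(open('m.py').read().replace('print(','(lambda *a:None)('))
def fit2(obs,p0):
    def r(p):
        c,s_=np.cos(p[2]),np.sin(p[2]); e=[]
        for cm,uv,(x,y) in obs: e+=list(proj(cm,[p[0]+c*x-s_*y,p[1]+s_*x+c*y,p[3]])[0]-uv)
        return np.array(e)
    o=least_squares(r,p0,loss='soft_l1');return o.x,r(o.x)
q,res=fit2([(S,s(485,228),(-75,95)),(S,s(247,98),(-75,-95)),(S,s(375,400),(75,95)),
 (D,d(350,387),(-75,95)),(D,d(438,213),(-75,-95)),(D,d(147,348),(75,95))],[610,15,.14,157])
print("carton in stand",(R.T@(q[:2]-st[:2])).round(1),q[2]-st[2],q[3],res.round(1))
def W(x,y,z): return np.r_[R@[x,y]+st[:2],z]
for nm,(x,y,z) in dict(FL=(-73,97,q[3]),FR=(-73,-93,q[3]),BL=(77,97,q[3]),fence_c=(77,97,145),fence_LF=(-58,97,145),fence_LFo=(-58,105,145),fence_o=(85,105,145),bfr=(77,35,145)).items():
    a=proj(S,W(x,y,z))[0];b=proj(D,W(x,y,z))[0]
    print(nm,((a-[190,195])*4).round(0),((b-[165,160])*4).round(0))
E
python3 m2.py
```

```text
carton in stand [ 2.1 -0.4] 0.01884946595990178 156.88208797849578 [ 0.4 -1.5 -0.1 -0.1 -0.6  0.3  1.1  0.5 -0.7  1.1 -1.1 -0.7]
FL [489. 225.] [348. 391.]
FR [251.  97.] [435. 219.]
BL [371. 403.] [138. 344.]
fence_c [370. 410.] [140. 357.]
fence_LF [476. 251.] [327. 399.]
fence_LFo [487. 256.] [323. 407.]
fence_o [375. 426.] [124. 363.]
bfr [288. 362.] [179. 300.]
```

```bash
cat > wsnap.py <<'E'
import sys
from station import robot
import cv2,numpy as np
k=sys.argv[1];o=robot.get_obs();c=robot.capture("wrist")
np.savez(f"pics/wrist{k}.npz",ee=o["ee_pos"],Ro=o["orientation"],**c)
cv2.imwrite(f"pics/wrist{k}.png",cv2.resize(c["pixels"][:,:,::-1],(800,600),interpolation=cv2.INTER_CUBIC))
E
python3 wsnap.py 5
```

```text
(no output)
```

View pics/wrist5.png

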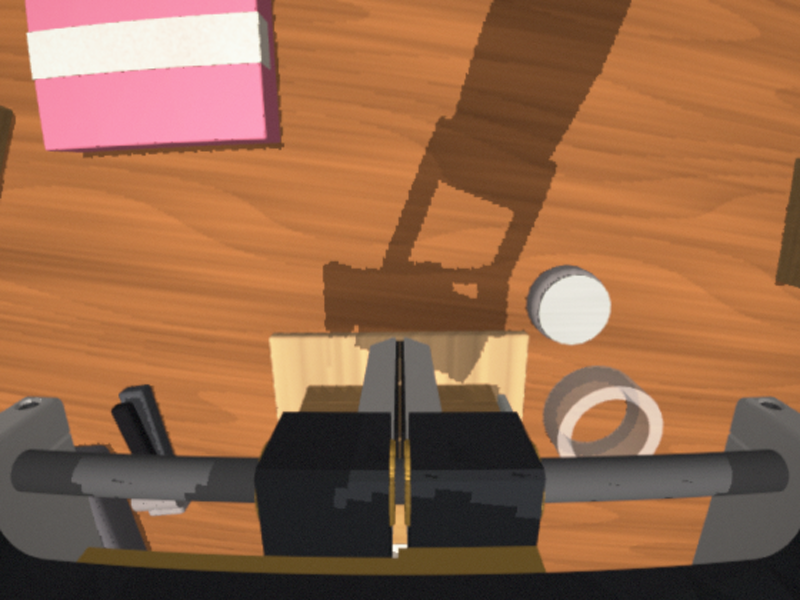

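```bash
python3 go.py -120 -150 225 3.14 -54 -150 225 3.14 -54 -150 130 3.14 -54 -120 130 3.14
```

```text
t 9.2 stand xyz [-192.3    2.6] 230.0 yaw -3.011 F stand [0.1 0.1] -0.9 q [-0.23 -0.16  1.86 -0.    1.44 -1.93] gap 0.005669066653214483
[ -73.8 -151.9    4.7] [-0.002 -0.007 -0.008]
[-139.8 -151.3    4.2] [-0.002 -0.007 -0.008]
[-140.5 -151.1   99.2] [-0.002 -0.007 -0.008]
[-140.2 -121.1   99.2] [-0.002 -0.007 -0.008]
```

arm_command --moves "-25 -55 5 0 0 0 -1; -50 -110 5 0 0 0 -1; -80 -151 5 0 0 0 -1; -130 -151 20 0 0 0 -1; -140 -151 60 0 0 0 -1"

```text
clock: 9.82
ee_pos: [580.3, -141.5, 168.0]
orientation: [[-0.992, -0.13, -0.004], [-0.13, 0.992, -0.003], [0.004, -0.003, -1.0]]
ft_force: [-0.5, -0.6, 0.6]
finger_gap: 0.002
```

```bash
python3 go.py -54 -150 130 3.14 -54 -118 130 3.14
```

```text
t 9.82 stand xyz [ -50.5 -151.2] 168.0 yaw -3.011 F stand [-0.6 -0.5] 0.6 q [-0.38  0.29  1.52 -0.    1.33 -2.08] gap 0.0015853660427959891
[ 3.3  1.3 38. ] [-0.003 -0.004 -0.008]
[ 3.6 33.3 37.9] [-0.003 -0.004 -0.008]
```

arm_command --moves "3.5 1 36 0 0 0 -1; 3.5 1 38 0 0 0 -1; 3.5 15 38 0 0 0 -1; 3.5 27 38 0 0 0 -1; 3.5 33 38 0 0 0 -1"

```text
clock: 10.45
ee_pos: [573.3, -108.4, 131.8]
orientation: [[-0.991, -0.131, -0.001], [-0.131, 0.991, -0.004], [0.001, -0.004, -1.0]]
ft_force: [0.0, -0.6, -0.2]
finger_gap: 0.006
```

```bash
python3 go.py -54 -110 130 3.14; python3 snap.py 6
```

```text
t 10.45 stand xyz [ -52.9 -117.5] 131.8 yaw -3.01 F stand [-0.1 -0.6] -0.2 q [-0.33  0.29  1.59 -0.    1.25 -2.03] gap 0.006001324608495961
[1.2 7.5 1.7] [-0.004 -0.001 -0.007]
```

View pics/side6.png

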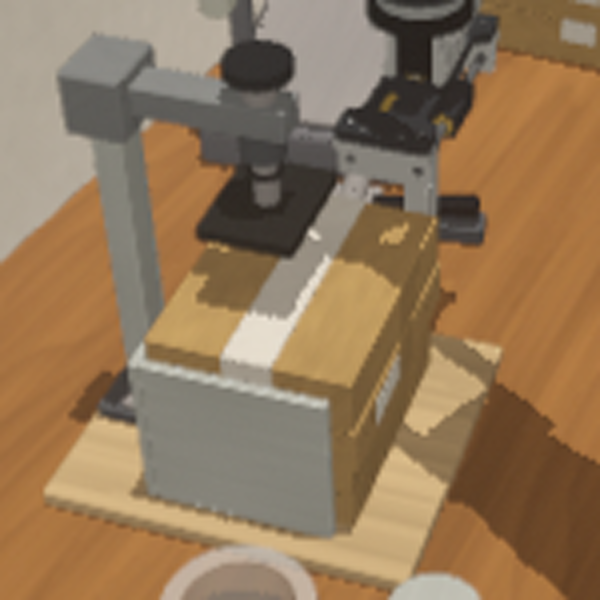

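arm_command --moves "0 3 1 0 0 0 -1; 0 6 1 0 0 0 -1; 0 8 1 0 0 0 -1"

```text
clock: 10.92
ee_pos: [571.8, -100.5, 130.2]
orientation: [[-0.991, -0.131, -0.002], [-0.131, 0.991, -0.004], [0.002, -0.004, -1.0]]
ft_force: [0.2, -0.5, -0.7]
finger_gap: 0.006
```

```bash
python3 go.py -54 -105 130 3.14
```

```text
t 10.93 stand xyz [ -53.2 -109.5] 130.2 yaw -3.01 F stand [ 0.2 -0.5] -0.7 q [-0.32  0.29  1.6  -0.    1.25 -2.02] gap 0.0059830234744641195
[0.8 4.5 0.2] [-0.004 -0.002 -0.007]
```

arm_command --moves "0 2 0 0 0 0 -1; 0 4 0 0 0 0 -1"

```text
clock: 11.18
ee_pos: [571.1, -97.2, 130.2]
orientation: [[-0.991, -0.131, -0.002], [-0.131, 0.991, -0.005], [0.002, -0.005, -1.0]]
ft_force: [-0.2, -1.8, 1.4]
finger_gap: 0.004
```

arm_command --moves "0 2 0 0 0 0 -1; 0 2 0 0 0 0 -1"

```text
clock: 11.42
ee_pos: [571.1, -96.5, 130.3]
orientation: [[-0.991, -0.131, -0.001], [-0.131, 0.991, -0.007], [0.002, -0.007, -1.0]]
ft_force: [-0.4, -4.9, 0.5]
finger_gap: 0.007
```

```bash
python3 go.py -54 -105 130 3.14
```

```text
t 11.43 stand xyz [ -53.3 -105.4] 130.3 yaw -3.01 F stand [-1.1 -4.8] 0.5 q [-0.31  0.29  1.61 -0.01  1.25 -2.01] gap 0.007073432560332548
[0.7 0.4 0.2] [-0.007 -0.002 -0.007]
```

arm_command --moves "0 2 0 0 0 0 -1; 0 3 0 0 0 0 -1"

```text
clock: 11.68
ee_pos: [571.3, -96.5, 130.8]
orientation: [[-0.991, -0.131, 0.0], [-0.131, 0.991, -0.013], [0.001, -0.013, -1.0]]
ft_force: [0.9, -10.6, -0.7]
finger_gap: 0.006
```

```bash
python3 go.py -54 -105 130 3.14; python3 snap.py 7
```

```text
t 11.68 stand xyz [ -53.1 -105.4] 130.8 yaw -3.01 F stand [ -0.6 -10.6] -0.7 q [-0.31  0.28  1.61 -0.01  1.25 -2.01] gap 0.005725965027419043
[0.9 0.4 0.8] [-0.013 -0.001 -0.007]
```

View pics/scene7.png

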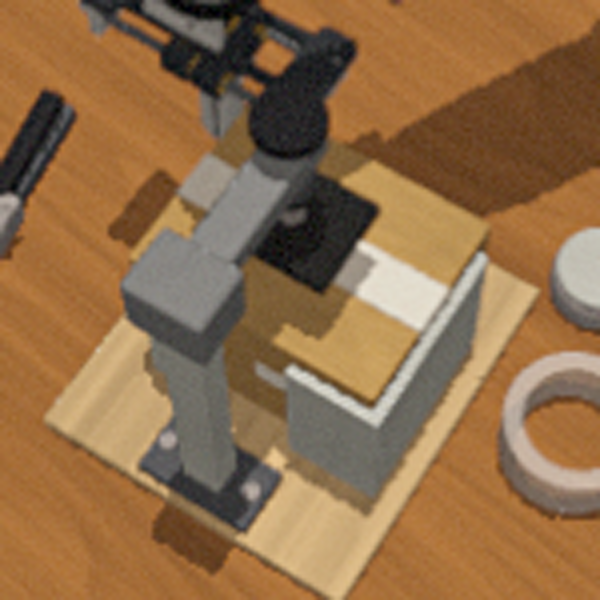

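arm_command --moves "0 -30 0 0 0 0 -1; 30 -35 0 0 0 0 -1; 85 -30 0 0 0 0 -1; 87 30 0 0 0 0 -1; 87 80 0 0 0 0 -1"

```text
clock: 12.4
ee_pos: [473.6, -27.2, 129.9]
orientation: [[-0.992, -0.127, 0.001], [-0.127, 0.992, -0.011], [0.001, -0.011, -1.0]]
ft_force: [1.4, 0.5, 0.5]
finger_gap: 0.005
```

```bash
python3 go.py -92 5 130 3.14
```

```text
t 12.4 stand xyz [-140.2  -23.2] 129.9 yaw -3.014 F stand [1.5 0.3] 0.5 q [-0.23  0.07  1.86 -0.01  1.21 -1.93] gap 0.005065189743479237
[-47.8  28.8  -0.5] [-0.011 -0.001 -0.011]
```

arm_command --moves "0 29 -0.5 -0.01 0 -0.01 -1; -20 29 -0.5 -0.01 0 -0.01 -1; -40 29 -0.5 -0.01 0 -0.01 -1; -48 29 -0.5 -0.01 0 -0.01 -1; -52 29 -0.5 -0.01 0 -0.01 -1"

```text
clock: 13.02
ee_pos: [521.4, 8.5, 129.8]
orientation: [[-0.991, -0.137, -0.002], [-0.137, 0.991, -0.0], [0.002, 0.0, -1.0]]
ft_force: [0.5, 0.3, 0.1]
finger_gap: 0.002
```

```bash
python3 go.py -82 5 130 3.14
```

```text
t 13.03 stand xyz [-87.9   5.5] 129.8 yaw -3.004 F stand [0.6 0.2] 0.1 q [-0.15  0.17  1.75 -0.    1.22 -1.86] gap 0.0023679458132000166
[-5.9 -0.5 -0.2] [ 0.    -0.002 -0.001]
```

arm_command --moves "-3 0 0 0 0 0 -1; -5 0 0 0 0 0 -1; -6.5 0 0 0 0 0 -1"

```text
clock: 13.4
ee_pos: [526.2, 9.2, 129.7]
orientation: [[-0.991, -0.137, -0.005], [-0.137, 0.991, -0.0], [0.005, 0.0, -1.0]]
ft_force: [-6.6, -1.0, 3.8]
finger_gap: 0.006
```

arm_command --moves "-1.5 0 0 0 0 0 -1; -2.5 0 0 0 0 0 -1"

```text
clock: 13.65
ee_pos: [526.3, 9.0, 129.5]
orientation: [[-0.99, -0.138, -0.011], [-0.138, 0.99, -0.002], [0.011, -0.0, -1.0]]
ft_force: [-8.1, -2.5, 5.1]
finger_gap: 0.003
```

```bash
python3 go.py -82 5 130 3.14
```

```text
t 13.65 stand xyz [-82.9   5.3] 129.5 yaw -3.004 F stand [-8.4 -1.4] 5.1 q [-0.15  0.19  1.73 -0.    1.23 -1.85] gap 0.0028224405602801815
[-0.9 -0.3 -0.5] [-0.    -0.011 -0.   ]
```

arm_command --moves "15 0 0 0 0 0 -1; 60 0 -10 0 0 0 -1; 90 0 -60 0 0 0 -1; 100 0 -120 0 0 0 -1; 100 0 -180 0 0 0 -1"

```text
clock: 14.28
ee_pos: [427.8, -4.3, 312.1]
orientation: [[-0.991, -0.137, -0.01], [-0.137, 0.991, -0.001], [0.01, -0.0, -1.0]]
ft_force: [0.5, 0.3, -0.3]
finger_gap: 0.005
```

```bash
python3 go.py -100 0 390 3.14 20 0 390 3.14; python3 snap.py 8
```

```text
t 14.28 stand xyz [-182.4    5.9] 312.1 yaw -3.004 F stand [0.5 0.3] -0.3 q [-0.21 -0.18  1.71 -0.    1.61 -1.92] gap 0.005048980560851299
[-81.7  -5.7 -78.7] [-0.    -0.01  -0.001]
[-201.7   -5.4  -79.8] [-0.    -0.01  -0.001]
```

View pics/scene8.png

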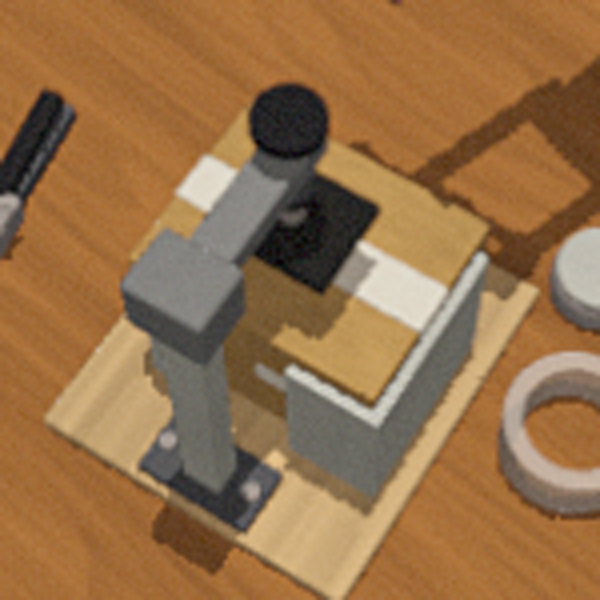

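View pics/side8.png

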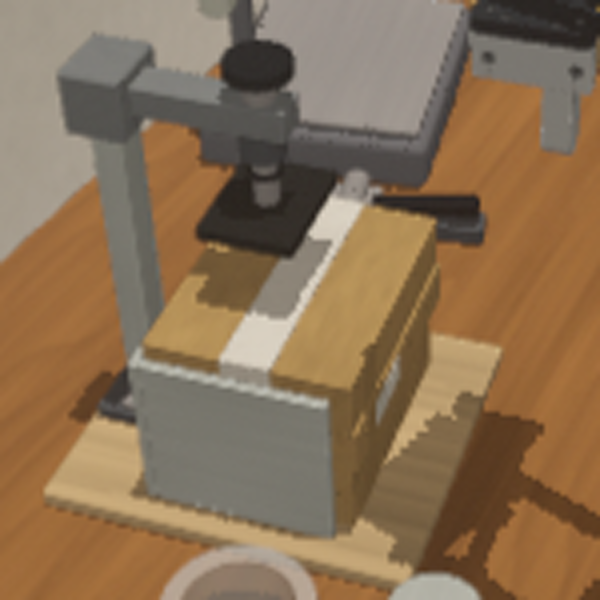

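The carton's corners are now within a few enlarged pixels of the flush prediction (FL at scene crop (489,229)), and both pushes stalled rigidly. On to the press disc.

arm_command --moves "0 -3 -60 0 -0.01 0 -1; -40 -5 -80 0 -0.01 0 -1; -100 -6 -80 0 -0.01 0 -1; -160 -6 -80 0 -0.01 0 -1; -202 -6 -80 0 -0.01 0 -1"

```text
clock: 15.0
ee_pos: [634.9, 17.3, 397.8]
orientation: [[-0.99, -0.138, 0.015], [-0.138, 0.99, -0.003], [-0.014, -0.005, -1.0]]
ft_force: [-0.5, -1.2, 1.2]
finger_gap: 0.005
```

```bash
python3 go.py 20 0 340 3.14; python3 snap.py 9
```

```text
t 15.0 stand xyz [25.8 -1.6] 397.8 yaw -3.003 F stand [-0.6 -1.2] 1.2 q [-0.11  0.26  1.09 -0.    1.78 -1.82] gap 0.004510300786661428
[ 6.6  1.8 57.7] [-0.005  0.014 -0.   ]
```

View pics/side9.png

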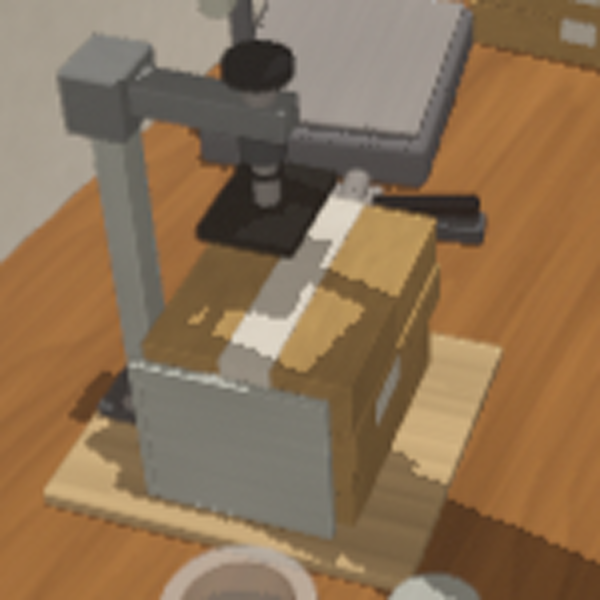

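arm_command --moves "6 2 30 0 0.014 0 -1; 6 2 50 0 0.014 0 -1; 6 2 55 0 0.014 0 -1; 6 2 57 0 0.014 0 -1"

```text
clock: 15.6
ee_pos: [629.7, 18.3, 338.4]
orientation: [[-0.99, -0.138, -0.002], [-0.138, 0.99, -0.004], [0.002, -0.004, -1.0]]
ft_force: [-1.1, -0.2, 0.1]
finger_gap: 0.007
```

```bash
python3 go.py 20 0 325 3.14
```

```text
t 15.6 stand xyz [20.7  0.1] 338.4 yaw -3.003 F stand [-1.2 -0.1] 0.1 q [-0.11  0.26  1.2  -0.    1.68 -1.82] gap 0.007235289479843394
[ 0.6 -0.1 13.4] [-0.004 -0.002  0.   ]
```

arm_command --moves "0.5 0 5 0 0 0 -1; 0.5 0 10 0 0 0 -1; 0.5 0 15 0 0 0 -1"

```text
clock: 15.98
ee_pos: [630.0, 18.2, 326.7]
orientation: [[-0.99, -0.138, 0.004], [-0.138, 0.99, -0.004], [-0.003, -0.005, -1.0]]
ft_force: [-1.3, 0.1, 6.3]
finger_gap: 0.004
```

arm_command --moves "0 0 6 0 0 0 -1; 0 0 12 0 0 0 -1; 0 0 18 0 0 0 -1"

```text
clock: 16.35
ee_pos: [630.1, 18.2, 311.7]
orientation: [[-0.99, -0.138, 0.006], [-0.138, 0.99, -0.005], [-0.006, -0.005, -1.0]]
ft_force: [-2.9, 1.1, 6.4]
finger_gap: 0.006
```

```bash
python3 go.py 20 0 290 3.14
```

```text
t 16.35 stand xyz [21.1 -0.1] 311.7 yaw -3.003 F stand [-2.7  1.5] 6.4 q [-0.11  0.26  1.26 -0.    1.61 -1.82] gap 0.006213908303715732
[ 1.2  0.2 21.7] [-0.005  0.006  0.   ]
```

arm_command --moves "1 0 6 0 0.005 0 -1; 1 0 12 0 0.005 0 -1; 1 0 18 0 0.005 0 -1; 1 0 22 0 0.005 0 -1"

```text
clock: 16.85
ee_pos: [630.0, 18.2, 292.6]
orientation: [[-0.99, -0.139, 0.006], [-0.139, 0.99, -0.005], [-0.005, -0.006, -1.0]]
ft_force: [-1.5, 0.2, 5.6]
finger_gap: 0.003
```

arm_command --moves "0 0 3 0 0 0 -1; 0 0 6 0 0 0 -1"

```text
clock: 17.1
ee_pos: [630.1, 18.2, 289.4]
orientation: [[-0.99, -0.139, 0.008], [-0.139, 0.99, -0.005], [-0.007, -0.007, -1.0]]
ft_force: [-3.2, 1.4, 6.5]
finger_gap: 0.005
```

arm_command --moves "0 0 3 0 0 0 -1; 0 0 6 0 0 0 -1"

```text
clock: 17.35
ee_pos: [630.1, 18.2, 286.1]
orientation: [[-0.99, -0.139, 0.01], [-0.139, 0.99, -0.006], [-0.009, -0.007, -1.0]]
ft_force: [-3.4, -0.2, 6.2]
finger_gap: 0.002
```

arm_command --moves "0 0 3 0 0 0 -1; 0 0 6 0 0 0 -1"

```text
clock: 17.6
ee_pos: [630.1, 18.2, 283.1]
orientation: [[-0.99, -0.139, 0.013], [-0.139, 0.99, -0.006], [-0.012, -0.008, -1.0]]
ft_force: [-5.3, 0.0, 8.0]
finger_gap: 0.005
```

```bash
python3 go.py 20 0 260 3.14; python3 snap.py 10
```

```text
t 17.6 stand xyz [21.1 -0.1] 283.1 yaw -3.002 F stand [-5.2  0.8] 8.0 q [-0.11  0.27  1.31 -0.    1.55 -1.82] gap 0.005081689497279222
[ 1.4  0.2 23.1] [-0.008  0.012  0.001]
```

View pics/side10.png

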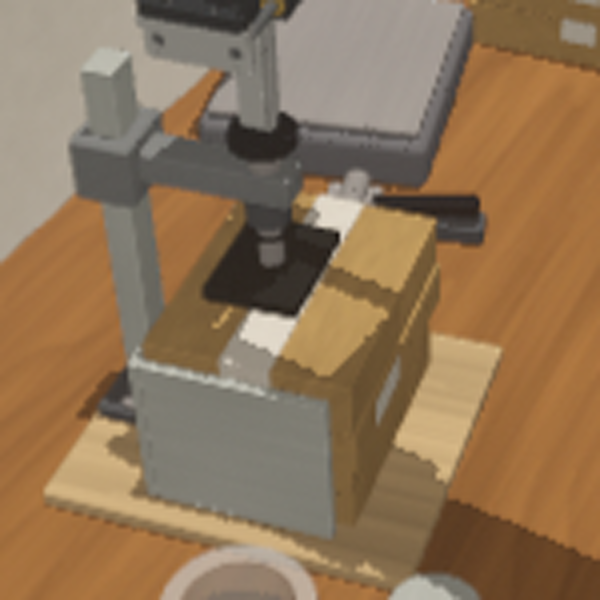

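arm_command --moves "0.5 0 3 0 0.01 0 -1; 0.5 0 6 0 0.01 0 -1"

```text
clock: 17.95
ee_pos: [630.1, 18.2, 280.6]
orientation: [[-0.99, -0.139, 0.006], [-0.139, 0.99, -0.008], [-0.005, -0.008, -1.0]]
ft_force: [-4.3, 0.4, 10.4]
finger_gap: 0.005
```

arm_command --moves "0 0 3 0 0 0 -1; 0 0 6 0 0 0 -1"

```text
clock: 18.2
ee_pos: [630.1, 18.2, 278.3]
orientation: [[-0.99, -0.139, 0.009], [-0.139, 0.99, -0.008], [-0.008, -0.009, -1.0]]
ft_force: [-5.2, -0.2, 10.2]
finger_gap: 0.003
```

arm_command --moves "0 0 3 0 0 0 -1; 0 0 6 0 0 0 -1"

```text
clock: 18.45
ee_pos: [630.1, 18.2, 276.0]
orientation: [[-0.99, -0.139, 0.011], [-0.139, 0.99, -0.008], [-0.01, -0.01, -1.0]]
ft_force: [-5.2, 0.7, 10.7]
finger_gap: 0.005
```

arm_command --moves "0 0 3 0 0.005 0 -1; 0 0 6 0 0.005 0 -1"

```text
clock: 18.7
ee_pos: [630.1, 18.2, 273.7]
orientation: [[-0.99, -0.139, 0.009], [-0.139, 0.99, -0.009], [-0.007, -0.01, -1.0]]
ft_force: [-5.2, 0.7, 10.3]
finger_gap: 0.004
```

arm_command --moves "0 0 3 0 0.005 0 -1; 0 0 6 0 0.005 0 -1"

```text
clock: 18.95
ee_pos: [630.1, 18.2, 271.4]
orientation: [[-0.99, -0.139, 0.006], [-0.139, 0.99, -0.01], [-0.004, -0.011, -1.0]]
ft_force: [-5.6, -0.5, 9.9]
finger_gap: 0.002
```

arm_command --moves "0 0 3 0 0.005 0 -1; 0 0 6 0 0.005 0 -1"

```text
clock: 19.2
ee_pos: [630.1, 18.2, 269.0]
orientation: [[-0.99, -0.14, 0.003], [-0.14, 0.99, -0.011], [-0.002, -0.012, -1.0]]
ft_force: [-5.8, -0.2, 9.9]
finger_gap: 0.003
```

arm_command --moves "0 0 3 0 0.005 0 -1; 0 0 6 0 0.005 0 -1"

```text
clock: 19.45
ee_pos: [630.2, 18.2, 266.7]
orientation: [[-0.99, -0.14, 0.001], [-0.14, 0.99, -0.012], [0.001, -0.012, -1.0]]
ft_force: [-5.5, 1.6, 9.8]
finger_gap: -0.002
```

arm_command --moves "0 0 3 0 0.005 0 -1; 0 0 6 0 0.005 0 -1"

```text
clock: 19.7
ee_pos: [630.2, 18.2, 264.3]
orientation: [[-0.99, -0.14, -0.002], [-0.14, 0.99, -0.013], [0.004, -0.013, -1.0]]
ft_force: [-5.0, 0.5, 10.8]
finger_gap: 0.005
```

arm_command --moves "0 0 3 -0.005 0 0 -1; 0 0 6 -0.005 0 0 -1"

```text
clock: 19.95
ee_pos: [630.2, 18.2, 262.0]
orientation: [[-0.99, -0.14, 0.0], [-0.14, 0.99, -0.009], [0.001, -0.008, -1.0]]
ft_force: [-5.1, 0.3, 10.3]
finger_gap: 0.003
```

arm_command --moves "0 0 3 -0.005 0 0 -1; 0 0 6 -0.005 0 0 -1"

```text
clock: 20.2
ee_pos: [630.2, 18.2, 259.7]
orientation: [[-0.99, -0.14, 0.002], [-0.14, 0.99, -0.004], [-0.001, -0.004, -1.0]]
ft_force: [-5.0, 0.8, 9.7]
finger_gap: 0.002
```

arm_command --moves "0 0 3 0 0 0 -1; 0 0 6 0 0 0 -1"

```text
clock: 20.45
ee_pos: [630.2, 18.2, 257.3]
orientation: [[-0.99, -0.14, 0.004], [-0.14, 0.99, -0.004], [-0.003, -0.005, -1.0]]
ft_force: [-5.8, 0.6, 10.5]
finger_gap: 0.007
```

arm_command --moves "0 0 3 0 0 0 -1; 0 0 6 0 0 0 -1"

```text
clock: 20.7
ee_pos: [630.2, 18.2, 255.1]
orientation: [[-0.99, -0.14, 0.006], [-0.14, 0.99, -0.004], [-0.006, -0.005, -1.0]]
ft_force: [-6.6, -0.4, 11.8]
finger_gap: 0.004
```

arm_command --moves "0 0 3 0 0 0 -1; 0 0 5 0 0 0 -1"

```text
clock: 20.95
ee_pos: [630.2, 18.2, 254.1]
orientation: [[-0.99, -0.14, 0.009], [-0.14, 0.99, -0.005], [-0.008, -0.006, -1.0]]
ft_force: [-7.2, 1.3, 12.4]
finger_gap: 0.004
```

```bash
python3 go.py 20 0 250 3.14; python3 snap.py 11
```

```text
t 20.95 stand xyz [21.2 -0.1] 254.1 yaw -3.001 F stand [-6.9  2.3] 12.4 q [-0.11  0.29  1.34 -0.    1.5  -1.82] gap 0.0038340957811933887
[1.2 0.1 4.1] [-0.006  0.008  0.002]
```

View pics/side11.png

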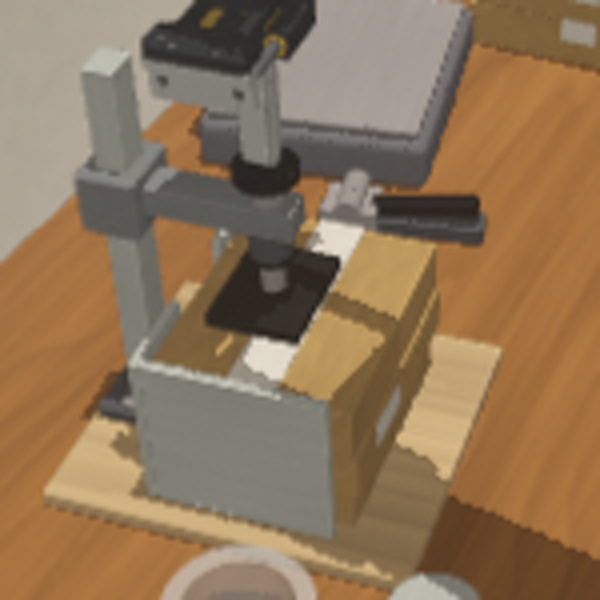

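arm_command --moves "1 0 2 0 0.01 0 -1; 1 0 4 0 0.01 0 -1"

```text
clock: 21.3
ee_pos: [630.1, 18.1, 253.4]
orientation: [[-0.99, -0.14, 0.003], [-0.14, 0.99, -0.007], [-0.002, -0.007, -1.0]]
ft_force: [-4.5, 0.9, 12.8]
finger_gap: 0.006
```

arm_command --moves "0.5 0 2 0 0 0 -1; 0.5 0 4 0 0 0 -1"

```text
clock: 21.55
ee_pos: [630.1, 18.0, 252.8]
orientation: [[-0.99, -0.14, 0.005], [-0.141, 0.99, -0.007], [-0.004, -0.007, -1.0]]
ft_force: [-6.2, 1.7, 12.5]
finger_gap: 0.008
```

```bash
python3 go.py 20 0 248.5 3.14
```

```text
t 21.55 stand xyz [21.  -0.2] 252.8 yaw -3.001 F stand [-5.9  2.5] 12.5 q [-0.11  0.29  1.34 -0.01  1.5  -1.82] gap 0.007734810915160772
[1.1 0.2 4.3] [-0.007  0.004  0.003]
```

arm_command --moves "0 0 4 0 0.005 0 -1; 0 0 6 0 0.005 0 -1"

```text
clock: 21.8
ee_pos: [630.1, 18.1, 250.8]
orientation: [[-0.99, -0.141, 0.002], [-0.141, 0.99, -0.008], [-0.001, -0.008, -1.0]]
ft_force: [-7.4, 0.6, 14.8]
finger_gap: 0.007
```

arm_command --moves "0 0 4 0 0.005 0 -1; 0 0 6 0 0.005 0 -1"

```text
clock: 22.05
ee_pos: [630.1, 18.1, 249.2]
orientation: [[-0.99, -0.141, -0.0], [-0.141, 0.99, -0.009], [0.002, -0.009, -1.0]]
ft_force: [-8.1, 1.2, 16.1]
finger_gap: 0.007
```

```bash
python3 go.py 20 0 248.5 3.14
```

```text
t 22.05 stand xyz [21.1 -0.2] 249.2 yaw -3.0 F stand [-7.8  2.3] 16.1 q [-0.1   0.3   1.34 -0.01  1.5  -1.82] gap 0.006959272674238811
[1.1 0.2 0.7] [-0.009 -0.002  0.003]
```

```bash
python3 snap.py 12; python3 go.py 20 0 248.5 3.14; python3 - <<'E'
import numpy as np,cv2
o=[]
for k in (0,12):
    p=np.load(f'pics/side{k}.npz')["pixels"][:,:,::-1]
    y=185 if k==0 else 205
    o.append(cv2.resize(p[y:y+50,208:258],(400,400),interpolation=cv2.INTER_CUBIC))
cv2.imwrite('pics/ring.png',np.hstack(o))
E
```

```text
t 22.15 stand xyz [21.1 -0.2] 249.0 yaw -3.0 F stand [-6.9  2.1] 14.3 q [-0.1   0.3   1.34 -0.01  1.5  -1.82] gap 0.004582691742034047
[1.1 0.2 0.5] [-0.009 -0.002  0.003]
```

View pics/ring.png

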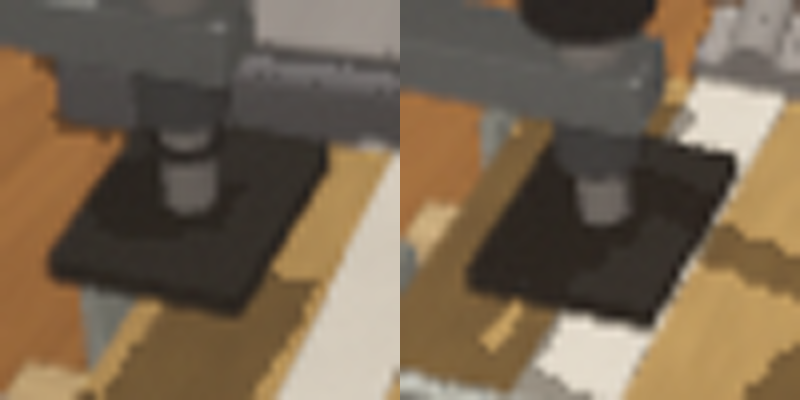

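arm_command --moves "1 0 -3 0 0 0 -1; 1 0 -10 0 0 0 -1; 1 0 -40 0 0 0 -1; 1 0 -90 0 0 0 -1; 60 0 -130 0 0 0 -1"

```text
clock: 22.78
ee_pos: [579.6, 11.5, 373.9]
orientation: [[-0.99, -0.141, -0.001], [-0.141, 0.99, -0.009], [0.002, -0.009, -1.0]]
ft_force: [-0.1, -0.4, 0.7]
finger_gap: 0.004
```

arm_command --moves "60 0 -20 0 0 0 -1; 120 0 -20 0 0 0 -1; 170 0 -20 0 0 0 -1; 200 0 -20 0 0 0 -1; 200 0 -20 0 0 0 -1"

```text
clock: 23.4
ee_pos: [380.8, -16.8, 394.9]
orientation: [[-0.99, -0.14, 0.001], [-0.14, 0.99, -0.01], [0.0, -0.01, -1.0]]
ft_force: [1.1, -0.6, -0.4]
finger_gap: 0.008
```

```bash
python3 go.py 20 0 248.5 3.14;python3 snap.py 13; python3 - <<'E'
import numpy as np,cv2
o=[]
for k in (0,12,13):
    p=np.load(f'pics/side{k}.npz')["pixels"][:,:,::-1]
    y=185 if k==0 else 205
    o.append(cv2.resize(p[y:y+40,215:248],(264,320),interpolation=cv2.INTER_CUBIC))
cv2.imwrite('pics/ring2.png',np.hstack(o))
E
```

```text
t 23.4 stand xyz [-2.306e+02  1.000e-01] 394.9 yaw -3.001 F stand [ 1.  -0.8] -0.4 q [-0.26 -0.31  1.65 -0.01  1.79 -1.98] gap 0.008342952194025347
[-250.6    1.2  146.3] [-0.01  -0.     0.002]
```

View pics/scene13.png

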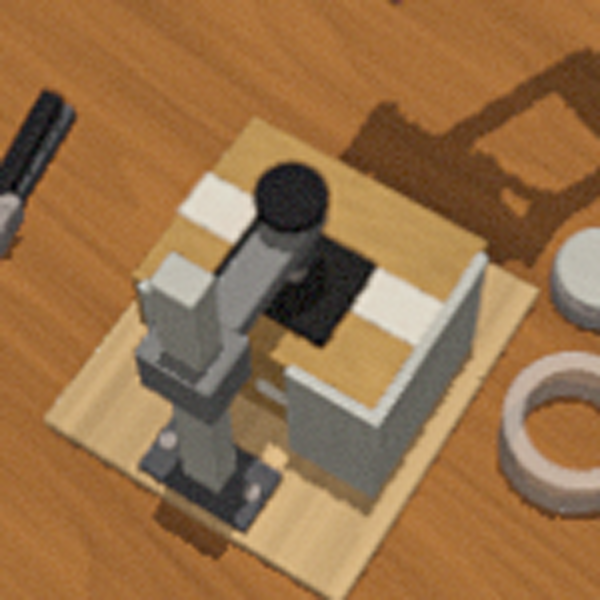

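View pics/side13.png

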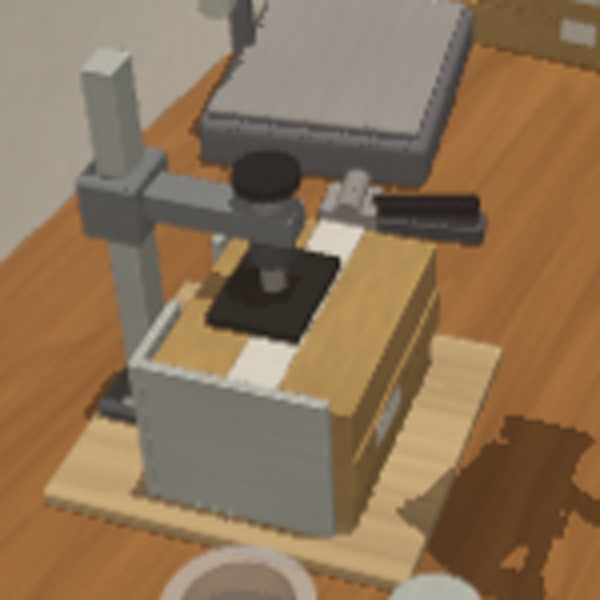

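View pics/ring2.png

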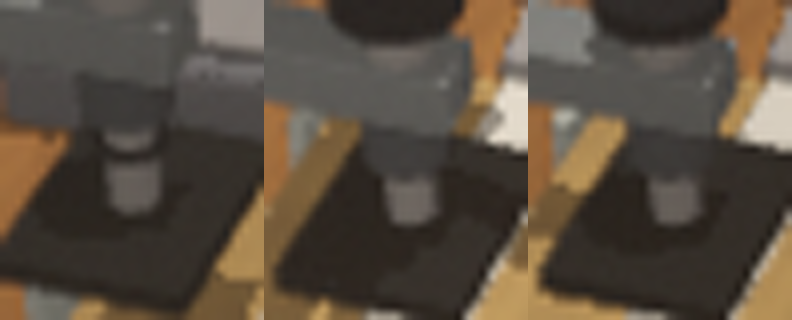

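```bash
cat >> m2.py <<'E'
print('---')
for z in (131,133.5,136):
  print(z,[((proj(cm,W(x,y,z))[0]-o)*4).round(0).tolist() for cm,o in((S,[190,195]),(D,[165,160])) for x,y in((-73,97),(-73,-93),(77,-93))])
E
python3 m2.py | sed -n '/---/,$p'; python3 - <<'E'
import numpy as np,cv2
p=np.load('pics/scene13.npz')["pixels"][:,:,::-1];q=np.load('pics/side13.npz')["pixels"][:,:,::-1]
cv2.imwrite('pics/z13.png',np.hstack([cv2.resize(p[245:305,255:315],(400,400),interpolation=cv2.INTER_NEAREST),cv2.resize(q[230:290,195:255],(400,400),interpolation=cv2.INTER_NEAREST)]))
E
```

```text
---
131 [[486.0, 244.0], [252.0, 116.0], [128.0, 276.0], [349.0, 419.0], [435.0, 246.0], [250.0, 210.0]]
133.5 [[486.0, 242.0], [252.0, 114.0], [128.0, 275.0], [349.0, 416.0], [435.0, 244.0], [250.0, 207.0]]
136 [[486.0, 240.0], [252.0, 113.0], [128.0, 273.0], [349.0, 414.0], [435.0, 241.0], [249.0, 204.0]]
```

View pics/z13.png

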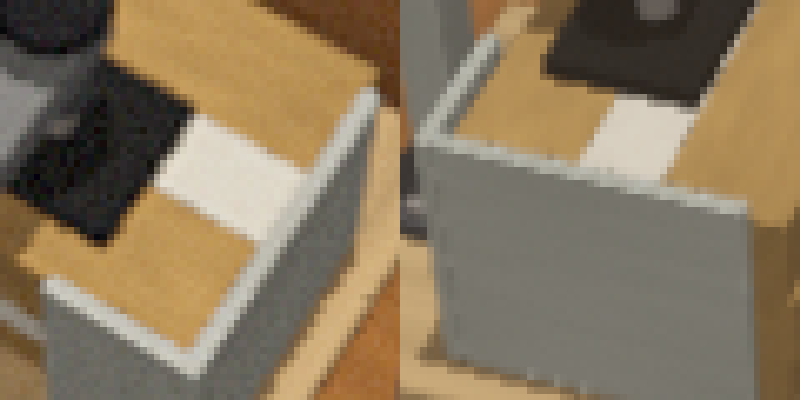

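```bash
python3 -c "
from station import robot
print(robot.sign_off())"
```

```text
the job is handed in; nothing more can be done
None
```

The carton is pushed home against both fences and the pile is pressed down and held. I handed the job in at about 23.5 s of the 64 s allowed.

- **Carton:** I pushed it left, then to the back. A check showed it still turned by about 0.02 rad with a small gap at the left front, so I pushed both sides again. Both last pushes stalled hard, at about 10 N to the left and 8 N to the back. In the last pictures its corners are within about 1 pixel (2–3 mm) of the flush position, which is as fine as the cameras can tell.
- **Hold-down:** The disc moved at about 6.3 N. The pile sank at a steady 10.3 N for about 24 mm, then turned solid. I pressed on to 16.1 N in total, about 10 N on the foot, at a disc height of 249 mm. The force eased to 14.3 N at the next reading, with the arm still on the disc.
- **After letting go:** The hold-down stayed where it was. The ring appears to be at the sleeve, but the side picture is coarse there. I did not see the foot come near its end stop.
- **Side force:** While pressing, up to about 8 N of sideways force built up on the disc. Nothing visibly moved.
- **Other things:** The tape, tin and tensioner look unmoved in the last crops, and I never reached for the pink carton. I did not check the other things after the last move.

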